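# Register a printing plate on its two pins

### The job

Without picking the printing plate up, nudge it sideways across the register board with the fingertips until its two holes drop over the board's two pins and it lies flat on the board. Only push it: do not lift it or tip it up. Leave the tins, jar, mug, roller, spatula and bottle where they are.

Things in the scene. Friction and masses are not known exactly. Their poses are not given: they have to be found in the camera images.
- board: Fixed plywood register board, 12 mm thick. Origin: centre of the plate's seat, at table height; x broadly away from the robot, z up. It spans x -175 to +155, y -170 to +170 mm. Two steel pins at x -60, y -50 and +50 mm. Thin black lines at x -80, +80 and y -90, +90 mm run on to the margins and cross at the seat's corners: when the plate is home its edges lie on them.
- pin0 (a point): Tip of the register pin on the board's -y side. Pin: steel, 10 mm diameter, stands 8 mm above the board's top, upper 3 mm tapered to 6 mm diameter. At the start the plate lies on top of both pins and hides them from above.
- pin1 (a point): Tip of the register pin on the board's +y side, same as pin0.
- plate: Loose aluminium plate 160 (x) x 180 (y) x 5 mm, 0.4 kg, flat brown lino shapes on top. Origin: centre of underside; axes as the board's when home. Starts 22-42 mm too near the robot (board -x), up to 28 mm off in y, turned up to 0.15 rad, resting on the pin tips and its +x edge, -x edge 9-13 mm up. Slides when an edge is pushed; drops flat over the pins, which then stop it.
- hole0 (a point): Centre, at the plate's underside, of the 14 mm round hole at x = -60, y = -50 mm on the plate; belongs over pin0.
- hole1 (a point): Centre, at the plate's underside, of the 14 mm round hole at x = -60, y = +50 mm on the plate; belongs over pin1.
- small_tin: Bystander: small metal tin, 38 mm diameter, 28 mm high, standing on the board's +x margin, about 122 mm from the seat's centre. Origin: centre of its underside.
- ink_tin: Bystander: dark ink tin, 70 mm diameter, 50 mm high, on the table on the -y side of the board. Origin: centre of its underside.
- jar: Bystander: glass jar, 66 mm diameter, 90 mm high, on the table on the -y side of the board. Origin: centre of its underside.
- mug: Bystander: white mug, 76 mm diameter, 85 mm high, on the table on the +y side. Origin: centre of its underside.
- brayer: Bystander: ink roller, black roller 36 mm diameter and 100 mm long, wooden handle towards -x, about 160 mm long in all, lying on the table on the +y side. Origin: under the roller's centre, at table height.
- palette_knife: Bystander: spatula with a wooden handle, 280 mm long, lying on the table on the -y side. Origin: under its middle.
- oil_bottle: Bystander: clear plastic bottle, 60 mm diameter, 170 mm high, on the table on the -y side. Origin: centre of its underside.
Mind the look-alikes: they are no part of the job. What is meant by the plate is not yellow, and is the larger of those in its own colour.

How it is judged (in metres and radians):
At the end, for the whole second after the job is handed in: Both holes of the plate are over their pins (centres within 4.5 mm, undersides at the holes within about 2 mm of the board's top), the plate lies flat (within about 1 degree) and at rest, and every bystander is within 20 mm of where it stood (horizontal distance between hole0 and pin0 below 0.0045 m and horizontal distance between hole1 and pin1 below 0.0045 m and z of each of hole0, hole1 in the frame of board below 0.0142 m and angle between the z axis of plate and the z axis of board, either way round below 0.02 rad and linear speed of plate below 0.01 m/s and angular speed of plate below 0.05 rad/s and distance of each of small_tin, ink_tin, jar, mug, brayer, palette_knife, oil_bottle from where it was at the start of the episode below 0.02 m); the robot touches nothing.
It fails at once if the plate is lifted: its centre rises more than 20 mm above the top of the board (height (world z) of plate above 0.032 m).
It fails at once if the plate is tipped up more than about 11 degrees (angle between plate's own z axis and vertical above 0.2 rad).
It fails at once if a bystander (tin, jar, mug, roller, spatula or bottle) is moved more than 20 mm (distance of any of small_tin, ink_tin, jar, mug, brayer, palette_knife, oil_bottle from where it was at the start of the episode above 0.02 m).
It also fails if it takes over 72 s, if anything falls off the work surface, if the arm or the gripper's body presses on something with over 40 N, if the wrist force passes 120 N, or if a joint passes its speed limit or range.

### The arm

A 6-joint arm with a two-finger parallel gripper is mounted at the origin on the work surface. World frame = base frame: x ahead of the robot, y to its left, z up, the work surface at z = 0. Lengths are in mm, angles in rad, forces in N, time in s.
With the tool pointing down it reaches from about 325 to 900 mm from the base axis. Payload 6.1 kg.
Tool frame: the origin (TCP) lies midway between the tips of the shut fingers; the grasp point (between the pads) lies 19 mm behind it; z points along the fingers, y is the line along which they close (so a half turn about z gives the same grasp; the last joint's range is limited). The gripper opens to 87 mm and grips with 3 to 60 N. Pads are 19 mm wide; open, the fingers measure 117 mm over their backs; the gripper's body (75 mm by 190 mm) begins 51 mm behind the grasp point.
Start: joints at [-1.413, 0.22, 1.526, -0, 1.395, -0.126], TCP at [174.996, -599.993, 222.538] pointing down, gripper open.
Joint ranges: [-2.98, 2.98], [-0.91, 2.08], [0.09, 2.57], [-1.24, 4.39], [0.2, 2.65], [-2.68, 2.68]. Speed limits (rad/s): [2.57, 2.57, 3.01, 3.14, 3.14, 3.14].

### API

Orientations are given as a unit quaternion [x, y, z, w].
In Python, from cell import robot, planner, capture, calibration, job gives the robot as it stands. Calls block until the motion is done:
- robot.move_to(position, orientation): joint-space move of the TCP to a pose.
- robot.movel(position, attitude=None, velocity=150, until_force=None): straight line of the TCP; attitude=None keeps the orientation; velocity is the mean speed in mm/s. With until_force (N) it stops when the force on the tool has changed by that much, and returns True; else False.
- robot.movej(angles): joint-space move.
- robot.command_gripper(opening, strength=None): opening from 0.0 (shut) to 1.0 (fully open); strength is the grip in N (None keeps the last); returns when the fingers have stopped.
- robot.wait(seconds).
- planner.ik(position, orientation): joint angles nearest the present ones, or None.
- robot.sense(): the state.
- capture(name): name is "side" or "top"; returns the picture (400x640x3 uint8, red, green, blue); there is no depth.
- calibration(name): a dict with "camera_matrix" (3x3 intrinsics, pixels), "rvec" (rotation vector, rad) and "tvec" (3), from world to camera coordinates, as OpenCV has them. Camera axes: x right, y down, z forward; pixel columns grow to the right and rows downward; lengths in mm; the calibration is good to about 2 mm. A picture is of the moment at which its call begins. calibration takes no time and is no camera call.
A pose or a line that the arm cannot do raises robot.Unreachable and nothing moves.
- job.hand_in(): hands the job in; it is judged then, once.
The state is a dict: "time": time; "qpos": joint angles; "qvel": joint speeds; "effort": joint torques, N m; "eef_pos": TCP position; "tool_rot": TCP orientation; "wrist_force": force on the tool from outside, world axes, zero at the start; "ft_torque": the same for the moment, N m; "gripper_width": opening from 0.0 (shut) to 1.0 (fully open); "finger_force": force on a finger pad.
Only numpy, scipy, OpenCV 4.12 (cv2) and the standard library are available. Lean on these libraries where they do the work, as an engineer would, in place of code of your own. Each camera call takes 0.05 s, during which the arm holds its last target. There are 200 camera calls.

## Working session

There is one attempt and no reset: what is moved stays moved. The work goes in short steps, each a Python script; the robot and the scene stay as the last script left them, time stands still between calls to the robot, and variables do not carry over. Pictures are saved under pics/ and viewed, at most 10 in all, crops included, and the job is handed in when it is done.

```bash
mkdir -p pics
python3 - <<'E'
from cell import robot,capture,calibration
import cv2,numpy as np
for n in("top","side"):
    cv2.imwrite(f"pics/{n}0.png",capture(n)[:,:,::-1])
    c=calibration(n);R=cv2.Rodrigues(np.array(c["rvec"],float))[0]
    print(n,np.round(c["camera_matrix"],1).tolist(),np.round(-R.T@np.array(c["tvec"]).ravel()),np.round(R,2).tolist())
s=robot.sense();print(s["time"],s["tool_rot"])
E
```

```text
top [[416.8, 0.0, 321.0], [0.0, 416.8, 201.4], [0.0, 0.0, 1.0]] [ 345.  -50. 1386.] [[-0.0, -1.0, 0.02], [-0.99, -0.0, -0.12], [0.12, -0.02, -0.99]]
side [[487.6, 0.0, 324.1], [0.0, 487.6, 204.2], [0.0, 0.0, 1.0]] [1520. -631.  984.] [[0.48, 0.88, 0.02], [0.56, -0.28, -0.78], [-0.68, 0.38, -0.62]]
0.1 [ 9.89945558e-01  1.41446149e-01 -1.32877571e-05 -8.82906922e-04]
```

View pics/top0.png

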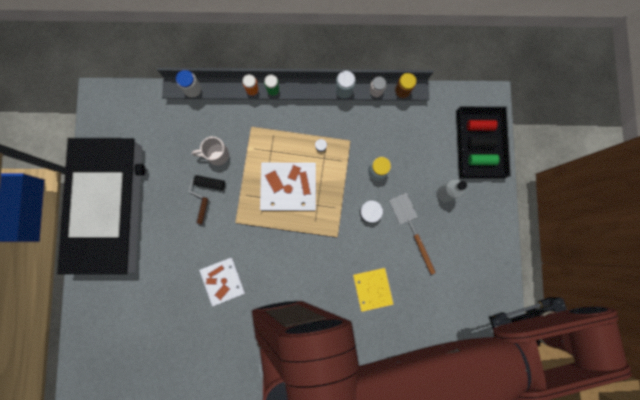

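View pics/side0.png

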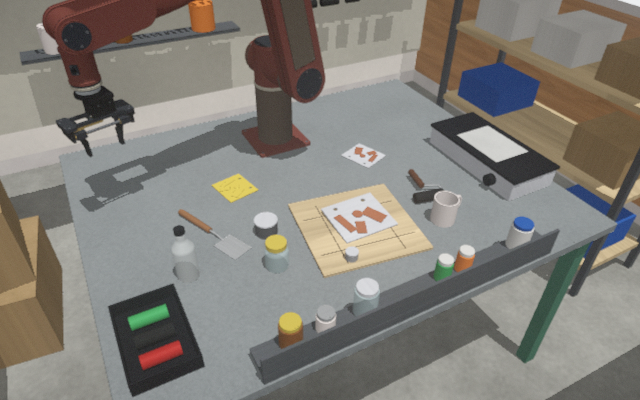

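Three look-alikes in the top view: the white plate on the board (288,187), a smaller white one at (222,281) and a yellow one at (373,289). The one on the board fits, being not yellow and the larger of the two white ones. I'll confirm it in an enlarged crop.

Run:
```python
import cv2
a=cv2.imread("pics/top0.png")[120:245,225:365]
cv2.imwrite("pics/topc.png",cv2.resize(a,None,fx=4.8,fy=4.8,interpolation=cv2.INTER_CUBIC))
a=cv2.imread("pics/side0.png")[175:280,280:440]
cv2.imwrite("pics/sidec.png",cv2.resize(a,None,fx=5,fy=5,interpolation=cv2.INTER_CUBIC))
```

```text
(no output)
```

View pics/topc.png

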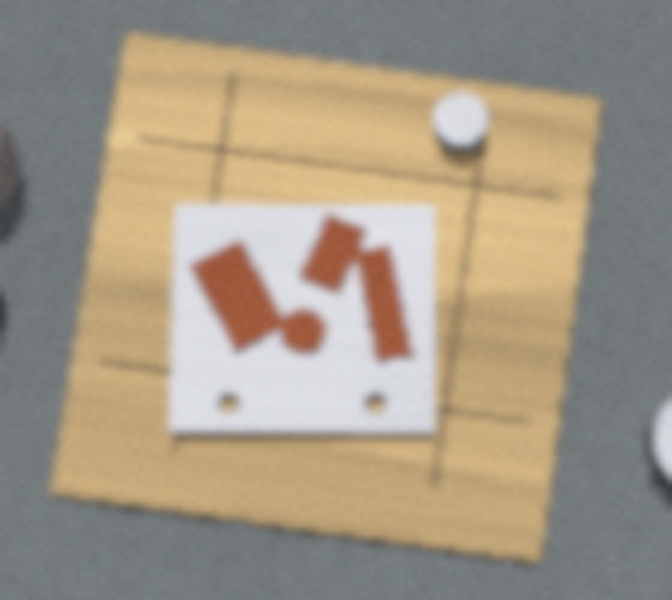

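View pics/sidec.png

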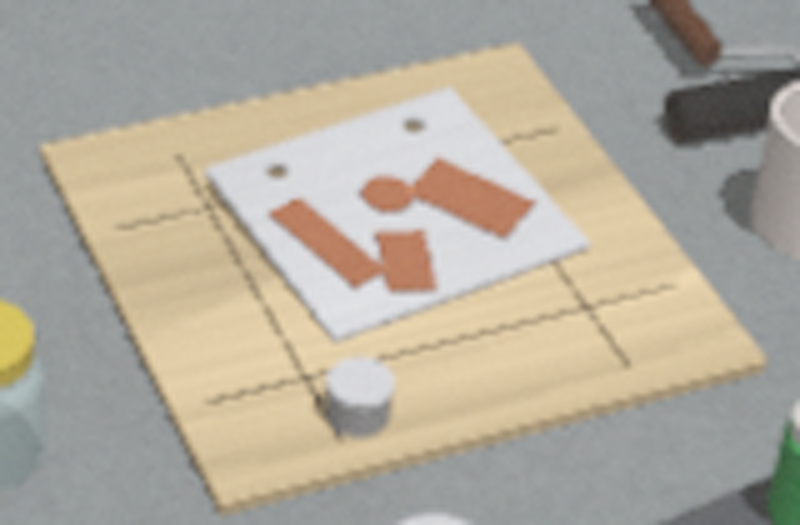

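The crop confirms it: white plate with two holes (top crop 228,402 and 376,402) lying on the board, near-side edge raised. Now I fit the board and plate poses from both views.

```bash
cat > fit.py <<'E'
import numpy as np,cv2
from scipy.optimize import least_squares
from scipy.spatial.transform import Rotation as Ro
from cell import calibration
C={n:calibration(n) for n in("top","side")}
def proj(n,P):
    c=C[n];return cv2.projectPoints(np.array(P,float).reshape(-1,1,3),np.array(c["rvec"],float),np.array(c["tvec"],float),np.array(c["camera_matrix"],float),None)[0][:,0]
def px(n,p):
    p=np.array(p,float);return (p+.5)/4.8-.5+[225,120] if n=="top" else (p+.5)/5-.5+[280,175]
PL=np.array([[80,90,5],[80,-90,5],[-80,-90,5],[-80,90,5],[-60,50,5],[-60,-50,5]],float)
def pose(p,P): return Ro.from_euler("zyx",p[3:]).apply(P)+p[:3]
def fit(P,obs,p0,free):
    p0=np.array(p0,float);f=list(free)
    def full(x): q=p0.copy();q[f]=x;return q
    r=least_squares(lambda x:np.concatenate([(proj(n,pose(full(x),P))-o)[~np.isnan(o[:,0])].ravel() for n,o in obs.items()]),p0[f],loss="soft_l1")
    return full(r.x),np.sqrt(np.mean(r.fun**2))
def rel(b,p):
    R=Ro.from_euler("zyx",b[3:]).inv();Rp=Ro.from_euler("zyx",p[3:])
    return R.apply(np.array(p[:3])-b[:3]),(R*Rp).as_euler("zyx")
def b2w(b,P): return pose(b,np.array(P,float))
def ray(n,uv,z):
    c=C[n];R=cv2.Rodrigues(np.array(c["rvec"],float))[0];o=-R.T@np.array(c["tvec"],float).ravel()
    d=R.T@np.linalg.inv(c["camera_matrix"])@[*uv,1];return (o+d*(z-o[2])/d[2])[:2]
E
python3 - <<'E'
from fit import *
B=np.array([[155,170,12],[155,-170,12],[-175,-170,12],[-175,170,12],[80,90,12],[-80,-90,12],[80,-90,12],[-80,90,12]],float)
def X(a,b,c,d):
    r=np.cross(np.cross([*a,1],[*b,1]),np.cross([*c,1],[*d,1]));return r[:2]/r[2]
nan=[np.nan]*2
t=[(125,33),(603,97),(540,562),(52,492),X((140,136),(560,195),(233,75),(215,200)),X((100,362),(530,420),(480,165),(435,485)),X((140,136),(560,195),(480,165),(435,485)),nan]
s=[(765,360),(222,510),(42,147),(520,42),X((207,403),(675,286),(560,265),(628,366)),X((117,228),(205,207),(180,155),(335,435)),X((207,403),(675,286),(180,155),(335,435)),nan]
for fr in([0,1,3],[0,1,2,3]):
  b,e=fit(B,{"top":px("top",t),"side":px("side",s)},[500,50,0,0,0,0],fr);print("board",np.round(b,3),e)
for n,o in(("top",t),("side",s)):
  bb,e=fit(B,{n:px(n,o)},[500,50,0,0,0,0],[0,1,3]);print(n,np.round(bb,3),e)
b,e=fit(B,{"top":px("top",t),"side":px("side",s)},[500,50,0,0,0,0],[0,1,3])
np.save("board.npy",b)
tp=[(175,205),(436,206),(436,434),(170,432),(228,402),(376,402)]
sp=[(590,245),(338,338),(207,172),(455,88),(414,125),(277,171)]
p,e=fit(PL,{"top":px("top",tp),"side":px("side",sp)},[b[0]-30,b[1],17,b[3],.07,0],range(6))
print("plate",np.round(p,3),e,"rel",rel(b,p))
for n,uv,z in(("mug",(211,148),85),("yellow",(381,166),90),("whitelid",(372,211),50),("tin",(321,145),40),("brayer",(209,184),36)):print(n,ray("top",uv,z))
# board edges in world for reference
print(b2w(b,B[:4]).round())
E
```

```text
board [ 5.98661e+02  7.30700e+00  0.00000e+00 -1.38000e-01  0.00000e+00
  0.00000e+00] 0.6583747672768241
board [ 5.97795e+02  8.09500e+00 -3.82300e+00 -1.37000e-01  0.00000e+00
  0.00000e+00] 0.47766374025224523
top [ 5.96391e+02  6.66700e+00  0.00000e+00 -1.38000e-01  0.00000e+00
  0.00000e+00] 0.2529837665899855
side [ 6.01831e+02  7.04800e+00  0.00000e+00 -1.37000e-01  0.00000e+00
  0.00000e+00] 0.46820411132571
plate [ 5.67786e+02  2.78530e+01  1.39890e+01 -1.00000e-03  6.40000e-02
  1.10000e-02] 0.47639923787920924 rel (array([-33.40992042,  16.09830042,  13.98904196]), array([0.1373938 , 0.06485992, 0.00173624]))
mug [677.37703006 267.6168665 ]
yellow [ 620.00352585 -272.51568041]
whitelid [ 480.28240748 -247.31370802]
tin [700.73315242 -83.04884638]
brayer [569.68155046 282.34752239]
[[ 776.  154.   12.]
 [ 729. -182.   12.]
 [ 402. -137.   12.]
 [ 449.  200.   12.]]
```

```bash
cat > h.py <<'E'
from fit import *
from cell import robot,planner,capture,job
b=np.load("board.npy")
def w(x,y,z): return [float(v) for v in b2w(b,[[x,y,z]])[0]]
def q(off):
    a=b[3]+off
    return [float(np.cos(a/2)),float(np.sin(a/2)),0.,0.]
def line(x,y,z,v=150,f=None):
    r=robot.movel(w(x,y,z),velocity=v,until_force=f);s=robot.sense()
    d=Ro.from_euler("z",-b[3]).apply(np.array(s["eef_pos"])-b[:3])
    print("at",d.round(1),"hit",r,"F",np.round(s["wrist_force"],1),"t",round(s["time"],1));return r
def snap(k,crop=True):
    A=capture("top");B=capture("side")
    cv2.imwrite(f"pics/t{k}.png",cv2.resize(A[120:245,225:365,::-1],None,fx=4.8,fy=4.8,interpolation=cv2.INTER_CUBIC))
    cv2.imwrite(f"pics/s{k}.png",cv2.resize(B[175:280,280:440,::-1],None,fx=5,fy=5,interpolation=cv2.INTER_CUBIC))
E
python3 - <<'E'
from h import *
robot.movel([175,-600,285],velocity=200)
for off in(-np.pi/2,np.pi/2):
    j=planner.ik(w(-33,145,260),q(off)); print(off,None if j is None else np.round(j,2))
    if j is not None and abs(j[5])<2.4: break
robot.move_to(w(-33,145,260),q(off))
line(-33,145,40,200)
line(-33,145,15,60,10)
line(-33,100,15,40,20)
line(-33,112,15,100)
line(-33,145,60,150)
# swing round for the +x push, behind the plate
robot.move_to(w(-160,0,90),q(0))
line(-320,0,200,250)
s=robot.sense();print(np.round(s["eef_pos"]))
snap(1)
E
```

```text
-1.5707963267948966 None
1.5707963267948966 [ 0.13  0.15  1.53 -0.    1.46  0.27]
at [-31.8 145.3  41.4] hit False F [0.6 0.2 0.2] t 4.8
at [-33.4 144.9  14.5] hit False F [0.2 0.5 0.5] t 5.4
at [-33.2 100.   15. ] hit False F [-0.2  0.7 -0. ] t 6.7
at [-33.1 112.7  15. ] hit False F [-0.7 -0.8  0.1] t 6.9
at [-33.1 144.9  60. ] hit False F [-1.3  0.8 -1. ] t 7.5
at [-3.196e+02  1.000e-01  1.997e+02] hit False F [-0.5  0.1 -0.3] t 9.6
[282.  51. 200.]
```

View pics/t1.png

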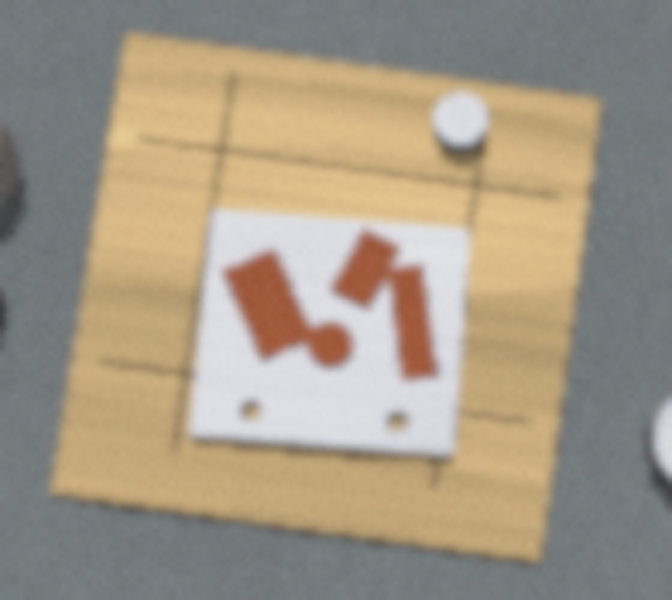

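The plate is now nearly parallel to the lines: corners at (212,207), (470,227), (454,456), (190,437), holes at (251,409) and (398,420). Next I push it in +x with both fingers.

Run:
```python
from fit import *
bt=np.array([596.4,6.67,0,-.138,0,0])
o=px("top",[(212,207),(470,227),(454,456),(190,437),(251,409),(398,420)])
for z,t in((14,.064),(14.5,.07)):
  p,e=fit(PL,{"top":o},[565,10,z,-.1,t,0],[0,1,3]);print(p.round(3),e,rel(bt,p))
```

```text
[ 5.58247e+02  7.12100e+00  1.40000e+01 -7.30000e-02  6.40000e-02
  0.00000e+00] 0.2596207398276513 (array([-37.85186778,  -4.80198678,  14.        ]), array([ 0.06514786,  0.06339074, -0.00881581]))
[ 5.58143e+02  7.09700e+00  1.45000e+01 -7.30000e-02  7.00000e-02
  0.00000e+00] 0.26762928979434747 (array([-37.95225958,  -4.84012833,  14.5       ]), array([ 0.06533541,  0.06933344, -0.00964483]))
```

Run:
```python
from h import *
line(-150,-4,60,250)
line(-150,-4,15,60,10)
line(-103,-4,15,40,20)
line(-120,-4,15,100)
line(-150,-4,60,150)
line(-320,0,200,250)
snap(2)
```

```text
at [-150.6   -4.    59.7] hit False F [ 0.7  0.3 -0.1] t 10.7
at [-149.7   -4.    15.2] hit False F [ 0.1 -0.4 -0.4] t 11.6
at [-103.    -4.    15.1] hit False F [-1.6  0.5  0.6] t 12.9
at [-119.8   -4.    15.3] hit False F [ 0.7 -0.2  1. ] t 13.3
at [-149.    -4.    60.4] hit False F [-0.4 -1.  -0.4] t 13.8
at [-3.198e+02 -1.000e-01  1.992e+02] hit False F [ 0.5 -0.  -0.6] t 14.8
```

View pics/t2.png

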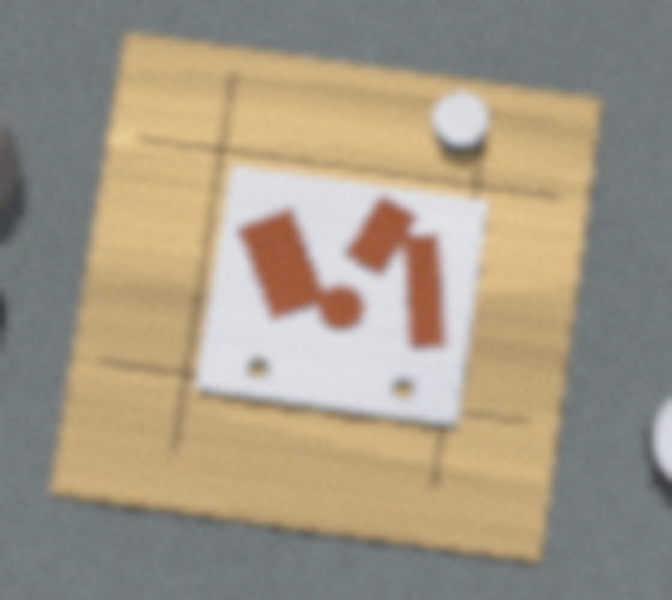

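The yaw is now aligned: corners at (232,166), (487,201), (460,425), (197,388), holes at (258,367) and (404,387). The plate sits too far to -y.

Run:
```python
from fit import *
bt=np.array([596.4,6.67,0,-.138,0,0])
o=px("top",[(232,166),(487,201),(460,425),(197,388),(258,367),(404,387)])
p,e=fit(PL,{"top":o},[585,5,14,-.1,.06,0],[0,1,3]);print(p.round(3),e,rel(bt,p))
from h import robot
```

```text
[ 5.8392e+02 -1.1340e+00  1.4000e+01 -1.3500e-01  6.0000e-02  0.0000e+00] 0.21382539287571342 (array([-11.28788747,  -9.44612417,  14.        ]), array([ 0.00358107,  0.05942891, -0.00826347]))
```

Run:
```python
from h import *
line(-200,0,110,250)
robot.move_to(w(-14,-130,110),q(np.pi/2))
line(-14,-130,40,150)
line(-14,-130,15,60,10)
line(-14,-101.5,15,35,20)
line(-14,-115,15,100)
line(-14,-130,110,150)
robot.move_to(w(-150,0,110),q(0))
line(-150,0,40,150)
line(-130,0,15,60,10)
line(-105,0,15,60,15)
line(-90,0,15,12,10)
line(-110,0,15,80)
line(-150,0,60,150)
line(-320,0,200,250)
snap(3)
import cv2
cv2.imwrite("pics/c3.png",np.hstack([cv2.resize(cv2.imread(f"pics/{k}3.png"),(400,357 if k=="t" else 262)) if k=="t" else cv2.copyMakeBorder(cv2.resize(cv2.imread("pics/s3.png"),(400,262)),0,95,0,0,0) for k in "ts"]))
```

```text
at [-200.8   -0.   109.4] hit False F [0.4 0.  0.2] t 15.7
at [ -13.7 -129.9   40.4] hit False F [ 0.6  0.1 -0.1] t 17.9
at [ -14.3 -129.9   14.6] hit False F [-0.9  0.1  0.3] t 18.4
at [ -14.1 -101.3   14.9] hit False F [-0.4  0.   0.1] t 19.4
at [ -14.  -115.6   15. ] hit False F [-0.2  0.2 -0.3] t 19.7
at [ -14.7 -129.7  109.1] hit False F [-0.8  0.2 -0.4] t 20.5
at [-1.496e+02 -1.000e-01  4.030e+01] hit False F [0.2 0.2 0.2] t 22.7
at [-130.    0.   15.] hit False F [-0.5 -0.3 -0. ] t 23.4
at [-104.9   -0.    14.9] hit False F [-0.7 -0.  -0.1] t 23.9
at [-90.1   0.   15. ] hit False F [-2.2  0.   0.3] t 25.3
at [-109.6    0.    15.3] hit False F [ 0.3  1.3 -1.1] t 25.7
at [-149.    -0.    60.3] hit False F [ 0.1 -0.   0.1] t 26.3
at [-3.198e+02 -1.000e-01  1.993e+02] hit False F [ 0.2  0.4 -0.9] t 27.3
```

View pics/t3.png

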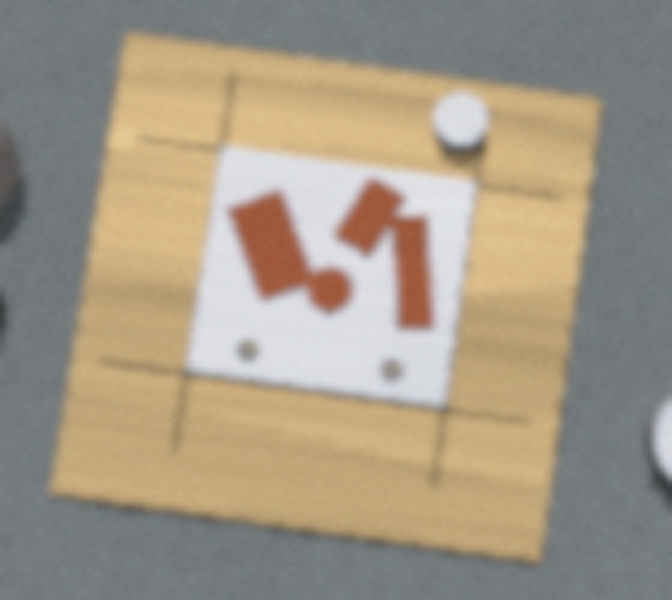

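The holes at (248,350) and (392,370) now show grey pins, and the edges lie on the lines. I'll check in the side view that it lies flat.

Run:
```python
from h import *
o=px("top",[(220,148),(476,183),(447,407),(187,372),(248,350),(392,370)])
bt=np.array([596.4,6.67,0,-.138,0,0])
p,e=fit(PL,{"top":o},[596,7,12,-.1,0,0],[0,1,3]);print(e,rel(bt,p))
bs=np.array([601.8,7.05,0,-.137,0,0]) # expected side-view corners if home and flat
print(((proj("side",pose(bs+[0,0,12,0,0,0],PL))-[280,175]+.5)*5-.5).round())
```

```text
0.16114571469646757 (array([ 0.25635481,  0.27734313, 12.        ]), array([ 0.00518175,  0.        , -0.        ]))
[[588. 302.]
 [306. 373.]
 [208. 203.]
 [473. 143.]
 [429. 175.]
 [281. 209.]]
```

View pics/s3.png

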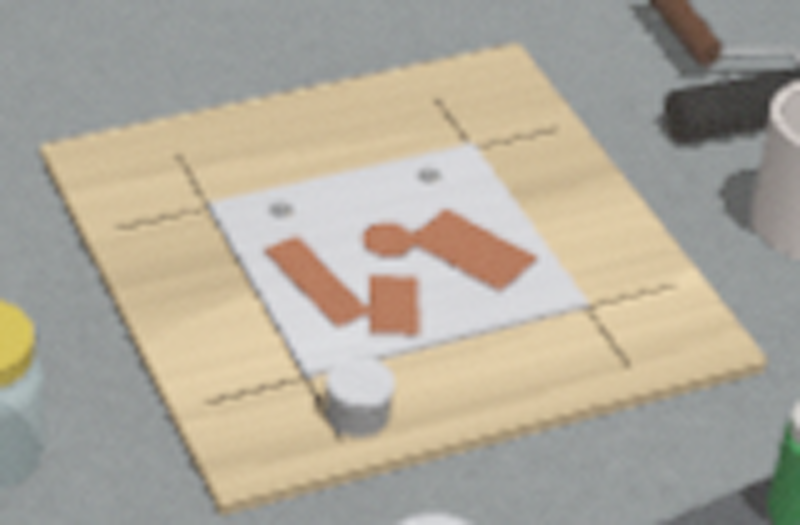

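The side view agrees: the holes at (281,209) and (429,175) match the flat, home prediction exactly, the edges lie on all four lines, and the tin is unmoved.

```bash
python3 -c "
from cell import job;print(job.hand_in())"
```

```text
the job is handed in; nothing more can be done
None
```

I pushed the plate home and handed the job in at about 27 s: it lies flat over both pins, with the top-view fit putting its centre about 0.4 mm from the seat's centre, and no bystander was touched; the hand-in returned no verdict.

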